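Put returned tablet bottles back in the dispensing-cabinet basket

TASK

The wire basket from the dispensing cabinet stands on the counter with four open bins of different colours in it: put the four amber tablet bottles back, each standing upright on the floor of the bin that has the colour of its cap. Keep the bottles upright and do not knock any over. The two white bottles with similar caps hold a different medicine: leave them standing where they are on the mat.

Things in the scene. Friction and masses are not known exactly. Their poses are not given: they have to be found in the camera images.
- amber_red: Loose AMBER (brown) tablet bottle with a red cap, upright on the grey mat. Round: body 50 mm dia. up to 52 mm, shoulder narrowing to 34 mm dia. at 63 mm, ribbed cap 36 mm dia. from 64 mm to the top at 90 mm; 60 to 130 g. Origin: centre of the underside, z up. Best gripped by the cap. The six bottles are alike, 75 mm or more apart, among things up to 54 mm high.
- amber_blue: Loose AMBER (brown) tablet bottle with a blue cap, upright on the grey mat. Same shape and origin as amber_red.
- amber_green: Loose AMBER (brown) tablet bottle with a green cap, upright on the grey mat. Same shape and origin as amber_red.
- amber_yellow: Loose AMBER (brown) tablet bottle with a yellow cap, upright on the grey mat. Same shape and origin as amber_red.
- bin_red: Open see-through red plastic stock bin, fixed in the wire basket. 86 (x) x 80 (y) x 50 mm high, walls and floor 3 mm. Origin: centre of the underside; floor 3 mm above it, rim 50 mm; z up; a sloping label holder with white card sticks out 19 mm on its -x side, up to 51 mm. Bins alike, two by two, 110 mm apart in x, 88 mm in y, any order; wire rim lower.
- bin_blue: Open see-through blue plastic stock bin, fixed in the wire basket. Same shape and origin as bin_red.
- bin_green: Open see-through green plastic stock bin, fixed in the wire basket. Same shape and origin as bin_red.
- bin_yellow: Open see-through yellow plastic stock bin, fixed in the wire basket. Same shape and origin as bin_red.
- white_blue: Loose WHITE tablet bottle with a blue cap, among the amber ones on the mat: a different medicine that must stay where it stands. Same shape, size and origin as amber_red.
- white_red: Loose WHITE tablet bottle with a red cap, among the amber ones on the mat: a different medicine that must stay where it stands. Same shape, size and origin as amber_red.
There are look-alikes about, which are no part of the job. Leave any purple or turquoise look-alike of the amber_blue alone. What is shaped like the bin_blue but brown is not meant.

How it is judged:
By the outcome, as a careful person would: the job done as asked, in the order asked, and still so for the second after the job is handed in, with the robot touching nothing.
It also fails if it takes over 112 s, if anything falls off the work surface, if the arm or the gripper's body presses on something with over 40 N, if the wrist force passes 120 N, or if a joint passes its speed limit or range.

ROBOT

A 6-joint arm with a two-finger parallel gripper is mounted at the origin on the work surface. World frame = base frame: x ahead of the robot, y to its left, z up, the work surface at z = 0. Lengths are in m, angles in rad, forces in N, time in s.
With the tool pointing down it reaches from about 0.375 to 0.925 m from the base axis. Payload 5.7 kg.
Tool frame: the origin (TCP) lies at the centre of the arm's flange, where the gripper is bolted on; the fingertips stand 182 mm ahead of it and the grasp point (between the pads) lies 163 mm ahead of it (tip_extent is the distance from the TCP to the fingertips, in m); z points along the fingers, y is the line along which they close (so a half turn about z gives the same grasp; the last joint's range is limited). The gripper opens to 88 mm and grips with 3 to 60 N. Pads are 20 mm wide; open, the fingers measure 115 mm over their backs; the gripper's body (75 mm by 178 mm) begins 61 mm behind the grasp point.
Start: joints at [1.161, 0.359, 1.51, -0, 1.272, -0.115], TCP at [0.174, 0.574, 0.405] pointing down, gripper open.
Joint ranges: [-2.97, 2.97], [-1.01, 2.36], [0.21, 2.38], [-0.96, 4.11], [0.2, 2.71], [-2.98, 2.98]. Speed limits (rad/s): [2.39, 2.39, 3.14, 3.14, 3.14, 3.14].

INTERFACE

Orientations are given as a rotation vector (axis times angle).
In Python, from station import * gives the robot as it stands. Calls block until the motion is done:
- move_ptp(position, orientation): joint-space move of the TCP to a pose.
- movel(position, ori=None, max_speed=0.15, contact_N=None): straight line of the TCP; ori=None keeps the orientation; max_speed is the mean speed in m/s. With contact_N (N) it stops when the force on the tool has changed by that much, and returns True; else False.
- goto_joints(angles): joint-space move.
- command_gripper(opening, strength=None): finger opening in m; strength is the grip in N (None keeps the last); returns when the fingers have stopped.
- dwell(seconds).
- ik(position, orientation): joint angles nearest the present ones, or None.
- state(): the state.
- get_image(name): name is "side" or "top"; returns a dict with "color" (400x640x3 uint8, red, green, blue), "depth" (400x640 float32, m along the optical axis (not along the pixel's ray), 0 where there is no reading), "vertical_fov" (degrees; the focal length in pixels is half the picture's height over the tangent of half this angle, whatever the lens; pixels are square), "cx", "cy" (the principal point, pixels), "extrinsics" (4x4, takes a point from world to camera coordinates). Camera axes: x right, y down, z forward; pixel columns grow to the right and rows downward; lengths in m; the calibration is good to about 2 mm. A picture is of the moment at which its call begins.
A pose or a line that the arm cannot do raises IKError and nothing moves.
- hand_in(): hands the job in; it is judged then, once.
The state is a dict: "clock": time; "joints": joint angles; "qvel": joint speeds; "tau": joint torques, N m; "position": TCP position; "tcp_rot": TCP orientation; "contact_force": force on the tool from outside, world axes, zero at the start; "wrist_torque": the same for the moment, N m; "finger_gap": finger opening in m; "gripper_force": force on a finger pad.
Only numpy, scipy, OpenCV 4.12 (cv2) and the standard library are available. Lean on these libraries where they do the work, as an engineer would, in place of code of your own. Each camera call takes 0.05 s, during which the arm holds its last target. There are 200 camera calls.

## Working session

There is one attempt and no reset: what is moved stays moved. The work goes in short steps, each a Python script; the robot and the scene stay as the last script left them, time stands still between calls to the robot, and variables do not carry over. Pictures are saved under pics/ and viewed, at most 14 in all, crops included, and the job is handed in when it is done.

```bash
mkdir -p pics; ls; python3 - <<'E'
from station import *
import cv2,numpy as np
for n in("top","side"):
    i=get_image(n); cv2.imwrite(f"pics/{n}0.png",i["color"][:,:,::-1]); np.savez(f"/tmp/{n}0.npz",**i)
    print(n,i["vertical_fov"],i["cx"],i["cy"],np.round(i["extrinsics"],3).tolist())
s=state();print(s["clock"],s["tcp_rot"],s["position"])
E
```

```text
pics
top 52.696516347815766 313.95764307310077 203.58504005780478 [[-0.026, -0.999, 0.026, -0.073], [-0.994, 0.023, -0.103, 0.478], [0.103, -0.028, -0.994, 0.994], [0.0, 0.0, 0.0, 1.0]]
side 51.99009832604844 319.37867295275015 194.49982740538545 [[0.942, -0.334, 0.02, -0.488], [-0.185, -0.571, -0.8, 0.094], [0.279, 0.75, -0.6, 0.97], [0.0, 0.0, 0.0, 1.0]]
0.1 [-4.61349996e-01 -3.10708821e+00  2.48065486e-03] [0.17419997 0.57381394 0.40392447]
```

View pics/top0.png

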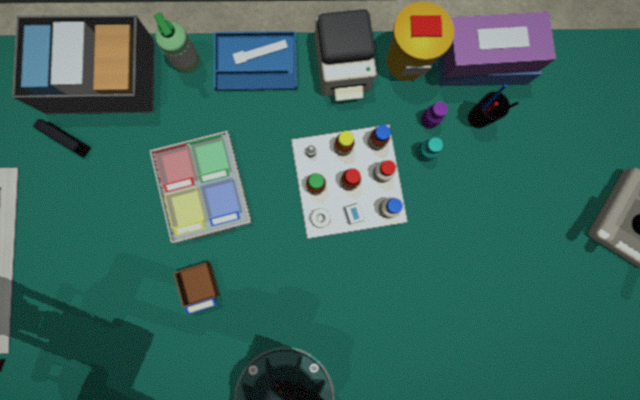

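View pics/side0.png

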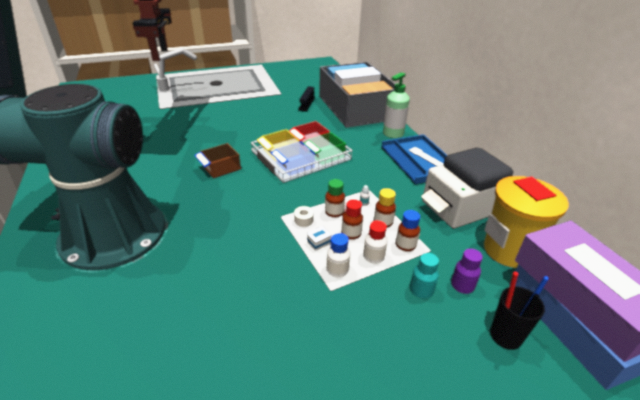

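The top view shows amber bottles: yellow (344,140), blue (380,135), red (351,178), green (316,183). White bottles, to be left alone: red (386,170), blue (392,207). Turquoise (431,148) and purple (435,114) are look-alikes. Bins: red (175,167), green (210,158), yellow (186,210), blue (221,200); the brown bin (197,285) is not meant. I'll confirm these in enlarged crops.

```bash
python3 - <<'E'
import cv2
t=cv2.imread("pics/top0.png");s=cv2.imread("pics/side0.png")
cv2.imwrite("pics/mat.png",cv2.resize(t[115:245,285:415],None,fx=4.6,fy=4.6,interpolation=cv2.INTER_CUBIC)[:600])
cv2.imwrite("pics/bins.png",cv2.resize(t[125:249,145:255],None,fx=4.8,fy=4.8,interpolation=cv2.INTER_CUBIC)[:600])
cv2.imwrite("pics/smat.png",cv2.resize(s[170:290,280:440],None,fx=4.8,fy=4.8,interpolation=cv2.INTER_CUBIC))
E
```

```text
(no output)
```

View pics/mat.png

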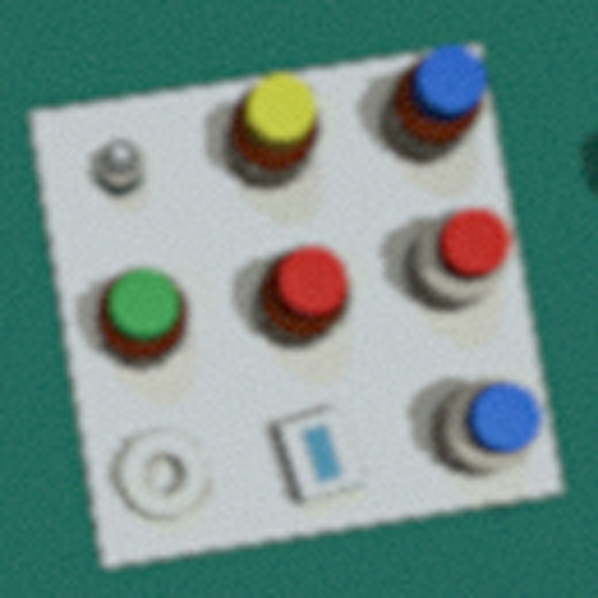

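View pics/bins.png

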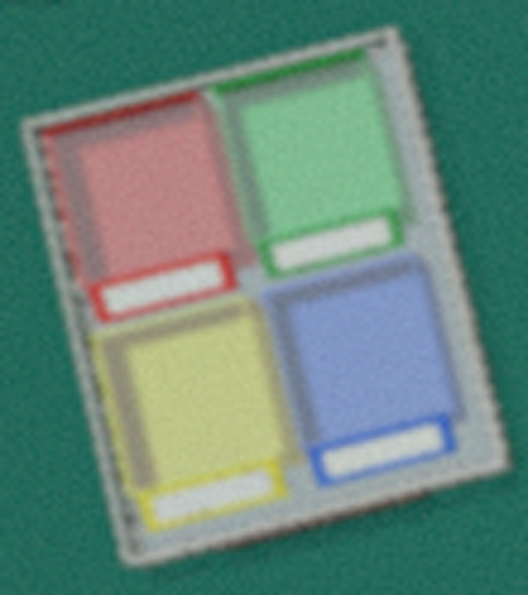

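View pics/smat.png

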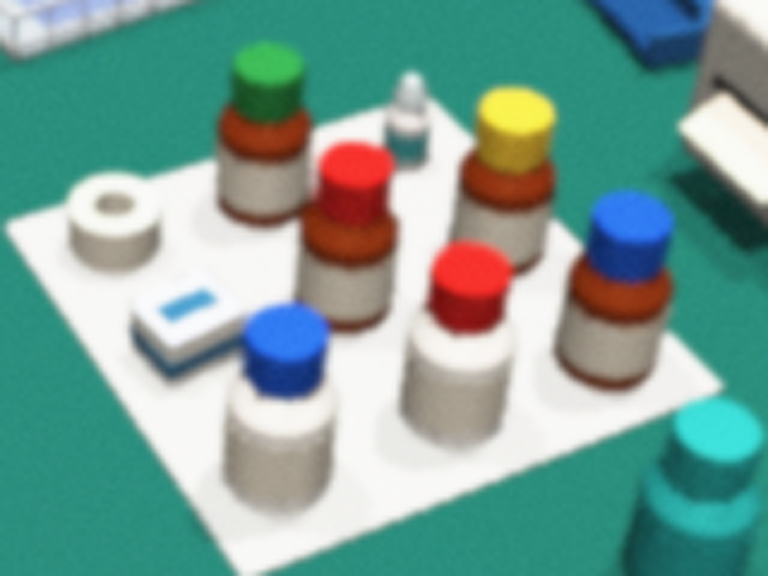

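```bash
cat > h.py <<'E'
import numpy as np,cv2
def cam(i):
    f=200/np.tan(np.radians(float(i["vertical_fov"]))/2); E=np.array(i["extrinsics"])
    return f,float(i["cx"]),float(i["cy"]),E
def ray(i,u,v):
    f,cx,cy,E=cam(i); d=np.array([(u-cx)/f,(v-cy)/f,1.]); R=E[:3,:3]
    return -R.T@E[:3,3],R.T@d
def atz(i,u,v,z):
    c,d=ray(i,u,v); return c+d*(z-c[2])/d[2]
def proj(i,P):
    f,cx,cy,E=cam(i); q=np.atleast_2d(P)@E[:3,:3].T+E[:3,3]; return q[:,:2]/q[:,2:]*f+[cx,cy]
def cloud(i):
    f,cx,cy,E=cam(i); v,u=np.mgrid[:400,:640]; D=i["depth"]
    q=np.stack([(u-cx)/f*D,(v-cy)/f*D,D],-1)-E[:3,3]; return q@E[:3,:3]
E
python3 - <<'E'
from h import *
t=dict(np.load("/tmp/top0.npz"));C=cloud(t)
c=lambda x,s,o:(x+.5)/s-.5+o
for n,(x,y) in dict(yellow=(281,106),blue=(452,79),green=(144,301),red=(313,280),wred=(474,243),wblue=(504,417)).items():
    u,v=c(x,4.6,285),c(y,4.6,115); r,k=round(u),round(v); z=np.median(C[k-2:k+3,r-2:r+3,2])
    print(n,u.round(1),v.round(1),z.round(4),atz(t,u,v,z).round(4))
z=C[125:249,145:255]
for n,(x,y) in dict(red=(150,190),green=(320,150),yellow=(205,400),blue=(370,350),lr=(165,290),lb=(385,450),matlike=(60,20)).items():
    p=z[int(y/4.8)-2:int(y/4.8)+3,int(x/4.8)-2:int(x/4.8)+3]; print(n,np.median(p.reshape(-1,3),0).round(4))
m=z[...,2]; print((m[::3,::3]*1000).round().astype(int)[6:40:2,2:36:1].tolist().__str__().replace("], [","\n"))
E
```

```text
Traceback (most recent call last):
AttributeError: 'float' object has no attribute 'round'
```

```bash
python3 - <<'E'
from h import *
t=dict(np.load("/tmp/top0.npz"));C=cloud(t)
c=lambda x,s,o:(x+.5)/s-.5+o
for n,(x,y) in dict(yellow=(281,106),blue=(452,79),green=(144,301),red=(313,280),wred=(474,243),wblue=(504,417)).items():
    u,v=c(x,4.6,285),c(y,4.6,115); r,k=round(u),round(v); z=np.median(C[k-2:k+3,r-2:r+3,2])
    print(n,round(u,1),round(v,1),z.round(4),atz(t,u,v,z).round(4))
z=C[125:249,145:255]
for n,(x,y) in dict(red=(150,190),green=(320,150),yellow=(205,400),blue=(370,350),lr=(165,290),lb=(385,450),counter=(60,20)).items():
    p=z[int(y/4.8)-2:int(y/4.8)+3,int(x/4.8)-2:int(x/4.8)+3]; print(n,np.median(p.reshape(-1,3),0).round(4))
m=z[...,2]; print((m[::3,::3]*1000).round().astype(int)[6:40:2,2:36:1].tolist().__str__().replace("], [","\n"))
E
```

```text
yellow 345.7 137.7 0.0917 [ 0.6266 -0.164   0.0917]
blue 382.9 131.8 0.0928 [ 0.639  -0.2542  0.0928]
green 315.9 180.0 0.0922 [ 0.5249 -0.0895  0.0922]
red 352.7 175.5 0.0929 [ 0.5339 -0.1772  0.0929]
wred 387.7 167.4 0.0922 [ 0.5516 -0.262   0.0922]
wblue 394.2 205.3 0.0927 [ 0.4603 -0.2733  0.0927]
red [0.5889 0.2671 0.0073]
green [0.6077 0.177  0.007 ]
yellow [0.4739 0.238  0.007 ]
blue [0.5002 0.1489 0.0075]
lr [0.5268 0.2452 0.0517]
lb [0.4428 0.133  0.0518]
counter [ 0.6837  0.3202 -0.0009]
[[-2, 0, -1, 1, 2, 3, 3, 0, 4, 35, 33, 3, -4, 52, 49, 44, 34, 31, 27, 19, 11, 5, 5, 5, 31, 5, 35, -1, 2, 3, 0, -1, -1, -3
3, 33, 32, 30, 53, 53, 50, 40, 37, 34, 28, 20, 47, 53, 29, 5, 5, 9, 4, 10, 3, 6, 7, 7, 54, 6, 1, 12, -1, -4, 2, -1, -2, -1
33, 55, 40, 21, 13, 6, 4, 5, 6, 7, 8, 10, 54, 28, 47, 11, 9, 9, 7, 12, 8, 7, 10, 8, 8, 32, 3, 32, 1, 3, -3, -3, -3, 3
0, 19, 47, 26, 5, 7, 10, 6, 8, 8, 2, 9, 5, 45, 55, 31, 8, 7, 8, 7, 5, 5, 7, 5, 9, 52, 5, 3, 12, 0, -2, -3, 4, -1
1, 32, 55, 39, 11, 8, 8, 10, 9, 7, 6, 4, 7, 54, 30, 47, 10, 8, 6, 7, 6, 8, 7, 6, 4, 58, 32, 3, 34, 1, 4, 0, -2, 4
1, 29, 
[... 712 characters left out ...]
 2, 36, 11, 47, 21, 7, 8, 9, 6, 9, 11, 8, 5, 3, 37, 53, 24, 7, 8, 4, 8, 6, 6, 4, 8, 6, 54, 6, 3, 10, 0
-1, 1, 0, 1, 2, 1, 53, 27, 7, 7, 7, 5, 7, 6, 10, 10, 8, 56, 23, 46, 8, 8, 52, 55, 53, 54, 56, 53, 52, 49, 5, 6, 35, -2
-1, -1, 2, 1, -1, 32, 14, 44, 23, 6, 6, 9, 5, 8, 9, 53, 54, 51, 18, 2, 51, 55, 51, 54, 50, 48, 48, 4, 3, 6, 5, 6, 34, 14
0, -2, 1, 0, 0, 0, 0, 55, 57, 52, 55, 54, 55, 51, 49, 53, 49, 47, 5, 3, 5, 5, 6, 7, 31, 33, 31, 30, 1, -3, 0, 0, 0, 0
1, -2, 0, 1, 1, -2, 32, 9, 47, 50, 51, 48, 1, 4, 5, 4, 4, 34, 33, 33, 30, 10, -1, -2, -3, -1, -1, 1, -2, 3, 1, 2, -2, -2
-2, 2, -1, 1, -1, 2, -2, 3, 5, 36, 36, 12, -2, 1, -2, -1, 2, -3, 0, 1, -1, 1, -2, -1, 1, 1, -2, 0, 1, -3, 2, 0, 0, 2]]
```

```bash
cat > fit.py <<'E'
from h import *
from scipy.optimize import least_squares
t=dict(np.load("/tmp/top0.npz"));C=cloud(t)
P=C[125:249,145:255].reshape(-1,3); P=P[(P[:,2]>.046)&(P[:,2]<.06)][:,:2]
G=np.array([[sx*.055,sy*.044] for sx in(1,-1) for sy in(1,-1)])   # red, green, yellow, blue
def loc(p,Q):
    c,s=np.cos(p[2]),np.sin(p[2]); return (Q-p[:2])@np.array([[c,-s],[s,c]])
def res(p):
    L=loc(p,P)[:,None]-G; a=np.abs(L)-[.0415,.0385]
    sd=np.where((a>0).all(-1),np.linalg.norm(np.maximum(a,0),axis=-1),np.abs(a.max(-1)))
    d=sd; j=d.min(1)
    lab=((L[...,0]<-.0415)&(L[...,0]>-.064)&(np.abs(L[...,1])<.037)).any(1); j[lab]*=.0
    out=np.abs(L).max(-1).min(1)
    return j
best=min((least_squares(res,[x,y,.25],loss="soft_l1",f_scale=.003) for x in(.53,.54,.55) for y in(.2,.207,.215)),key=lambda r:r.cost)
p=best.x; c,s=np.cos(p[2]),np.sin(p[2]); R=np.array([[c,-s],[s,c]])
cent=G@R.T+p[:2]; print(p.round(4),np.median(res(p)).round(4),cent.round(4).tolist())
img=cv2.resize(t["color"][125:249,145:255,::-1],None,fx=4.8,fy=4.8,interpolation=cv2.INTER_CUBIC)
for g in G:
    for hx,hy,z in((.043,.04,.054),(.040,.037,.007)):
        Q=(g+np.array([[1,1],[1,-1],[-1,-1],[-1,1]])*[hx,hy])@R.T+p[:2]
        q=(proj(t,np.c_[Q,np.full(4,z)])-[145,125]+.5)*4.8
        cv2.polylines(img,[q.astype(np.int32)],True,(0,0,0) if z>.02 else (255,255,255),1)
cv2.imwrite("pics/fit.png",img)
E
python3 fit.py
```

```text
[0.536  0.2034 0.2367] 0.0 [[0.5792, 0.2591], [0.5998, 0.1735], [0.4722, 0.2333], [0.4929, 0.1477]]
```

View pics/fit.png

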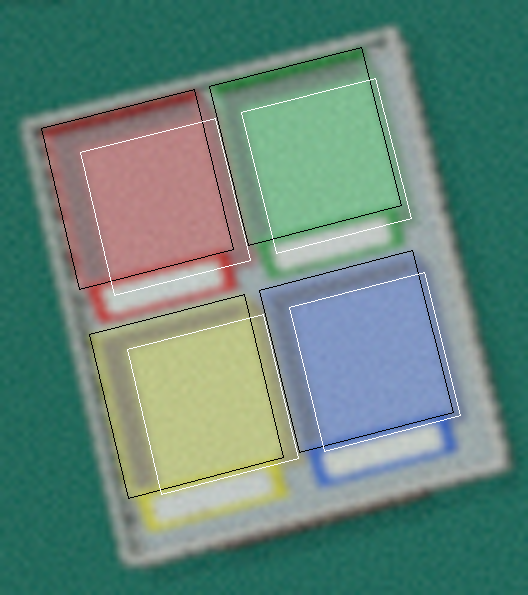

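Overlay matches the rims within about 2 mm, with ±12 mm of clearance in the bins. I'll start with the green bottle.

```bash
cat > job.py <<'E'
from station import *
import numpy as np,cv2
from scipy.spatial.transform import Rotation as Ro
B=dict(yellow=(.6266,-.164),blue=(.639,-.2542),green=(.5249,-.0895),red=(.5339,-.1772))
D=dict(red=(.5792,.2591),green=(.5998,.1735),yellow=(.4722,.2333),blue=(.4929,.1477))
GZ=.163+.082
def rv(a): return (Ro.from_euler("z",a)*Ro.from_matrix(np.diag([1.,-1,-1]))).as_rotvec()
AM=[np.radians(8),np.radians(8)-np.pi]; AB=[.237,.237-np.pi]
def best(xy,As,z):
    c=[(abs(q[5]),a) for a in As if (q:=ik([*xy,z],rv(a))) is not None]; return rv(min(c)[1])
def pick(n):
    x,y=B[n]; o=best(B[n],AM,GZ+.10)
    command_gripper(.056,25); move_ptp([x,y,GZ+.06],o) if n=="x" else move_ptp([x,y,GZ+.10],o)
    hit=movel([x,y,GZ+.002],max_speed=.12,contact_N=8)
    command_gripper(0,25); s=state(); print(n,"hit",hit,"z",s["position"][2],"gap",s["finger_gap"],"F",s["gripper_force"],"t",s["clock"])
    return hit
def lift(n):
    p=state()["position"]; movel([p[0],p[1],GZ+.135],max_speed=.15)
def place(n):
    x,y=D[n]; o=best(D[n],AB,GZ+.135)
    move_ptp([x,y,GZ+.135],o); print("held gap",state()["finger_gap"])
    movel([x,y,GZ+.007+.004],max_speed=.15)
    hit=movel([x,y,GZ+.004],max_speed=.02,contact_N=4); s=state(); print("place hit",hit,s["position"][2]-GZ,"t",s["clock"])
    command_gripper(.060); movel([x,y,GZ+.125],max_speed=.2); print("t",state()["clock"])
def pic(f,n="side"): cv2.imwrite(f"pics/{f}.png",get_image(n)["color"][:,:,::-1])
E
python3 - <<'E'
from job import *
for d,A in((B,AM),(D,AB)):
    for n in d:
        for a in A:
            q=ik([*d[n],GZ+.01],rv(a)); print(n,round(a,2),None if q is None else np.round(q,2))
if not pick("green"): lift("green"); pic("g1"); print(state()["finger_gap"])
E
```

```text
yellow 0.14 [-0.36  0.58  1.55 -0.    1.02  1.07]
yellow -3.0 [-0.36  0.58  1.55 -0.    1.02 -2.07]
blue 0.14 [-0.48  0.63  1.45 -0.    1.07  0.95]
blue -3.0 [-0.48  0.63  1.45 -0.    1.07 -2.19]
green 0.14 [-0.3   0.45  1.81 -0.    0.88  1.13]
green -3.0 [-0.3   0.45  1.81 -0.    0.88 -2.01]
red 0.14 [-0.44  0.48  1.75 -0.    0.91  0.99]
red -3.0 [-0.44  0.48  1.75 -0.    0.91 -2.15]
red 0.24 [0.31 0.56 1.58 0.   1.   1.65]
red -2.9 [ 0.31  0.56  1.58 -0.    1.   -1.5 ]
green 0.24 [0.17 0.55 1.6  0.   0.99 1.5 ]
green -2.9 [ 0.17  0.55  1.6  -0.    0.99 -1.64]
yellow 0.24 [0.33 0.44 1.83 0.   0.87 1.66]
yellow -2.9 [ 0.33  0.44  1.83 -0.    0.87 -1.48]
blue 0.24 [0.16 0.43 1.85 0.   0.86 1.49]
blue -2.9 [ 0.16  0.43  1.85 -0.    0.86 -1.65]
green hit False z 0.24751982494534974 gap 0.03558204878191807 F 25.00069499015808 t 4.8583
0.03582860939040438
```

View pics/g1.png

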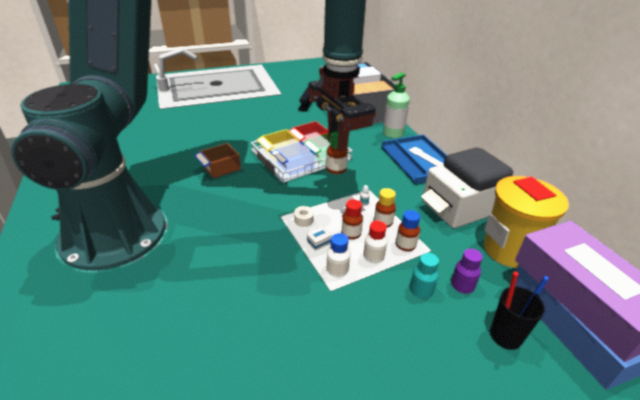

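The green bottle is held upright at (337,150) and the others haven't moved. I'll place it, keeping one wrist orientation for the rest.

```bash
sed -i 's/^AM=.*/AM=[np.radians(8)]; AB=[.237]/' job.py; python3 - <<'E'
from job import *
place("green"); pic("g2")
E
```

```text
held gap 0.035636103992625574
place hit True 0.006256430902910892 t 8.3083
t 9.6417
```

View pics/g2.png

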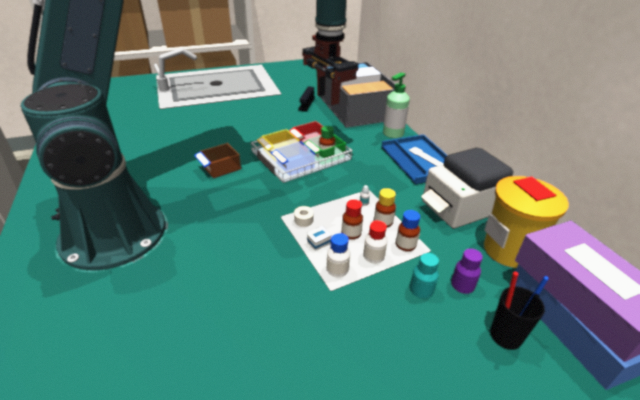

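The green bottle stands upright in the green bin at (327,140). I'll do the remaining three, stopping if a grip looks wrong.

```bash
python3 - <<'E'
from job import *
for n in("red","yellow","blue"):
    if pick(n) or not .033<state()["finger_gap"]<.039: print("check",n); break
    lift(n)
    if not .033<state()["finger_gap"]<.039: print("lost",n); break
    place(n)
else:
    goto_joints([1.161,.359,1.51,0,1.272,-.115])
pic("e_side"); pic("e_top","top"); print(state()["clock"])
t=cv2.imread("pics/e_top.png");s=cv2.imread("pics/e_side.png")
a=cv2.resize(t[115:249,145:415],(800,397),interpolation=cv2.INTER_CUBIC); cv2.imwrite("pics/e1.png",a)
cv2.imwrite("pics/e2.png",cv2.resize(s[100:290,240:450],None,fx=3.1,fy=3.1,interpolation=cv2.INTER_CUBIC))
E
```

```text
red hit False z 0.24754796753936673 gap 0.035519315356983 F 25.000619888305664 t 12.7667
held gap 0.03543192088802885
place hit True 0.006278655418538004 t 16.7167
t 18.05
yellow hit False z 0.24759810141028205 gap 0.035686104216897975 F 25.00041514635086 t 21.3583
held gap 0.03569506075354566
place hit True 0.006308347582766771 t 25.275
t 26.6083
blue hit False z 0.24764919786103118 gap 0.03569763932553598 F 25.000484883785248 t 30.2083
held gap 0.03567166931612523
place hit True 0.0063524562454473354 t 34.1167
t 35.45
37.475
```

View pics/e1.png

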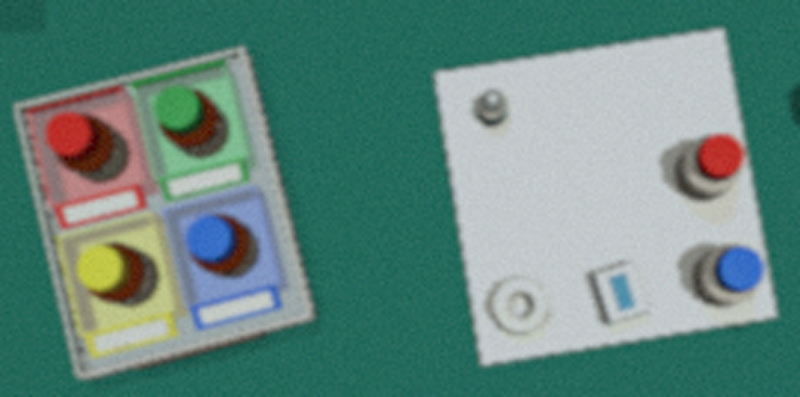

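View pics/e2.png

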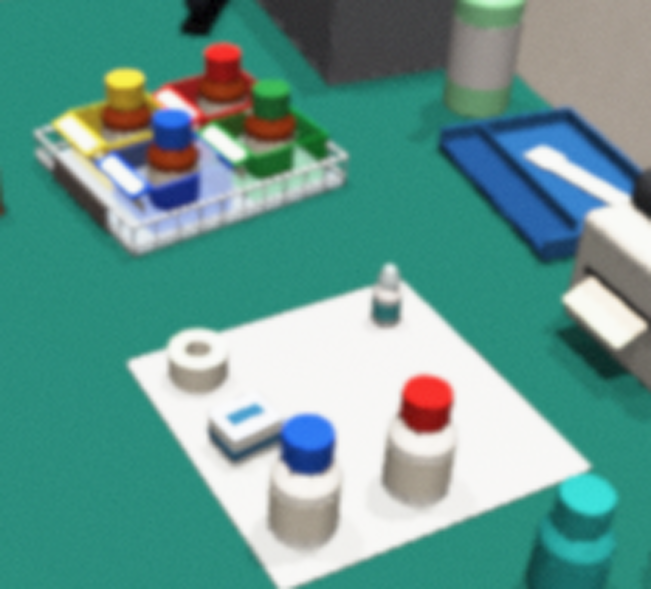

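All four amber bottles stand upright in the bins of their colour: in the top crop, red (70,133), green (178,108), yellow (102,268) and blue (212,238). The white bottles at (720,155) and (740,268) have not moved.

```bash
python3 -c "
from station import *
print(hand_in())"
```

```text
the job is handed in; nothing more can be done
None
```

The four amber bottles are standing upright in the bins that match their caps, both white bottles are where they were, and the job was handed in at about 37 s of the 112 s allowed.

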